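Ready the right tool over the work

TASK

Look which workpiece lies on the green mat: for the black-topped heel take the edge iron (blue ring on its handle), for the plain cork block take the awl (red ring on its handle), and draw that tool by its wooden handle up out of the tool block. Slant it about 45 degrees, tip down, and finish while still holding it there raised and still, its tip over the middle of the piece on the mat and about 7 cm above the piece's top, touching nothing but the gripper. Leave the other tool in the block and do not disturb the heel or the cork block.

Things in the scene. Friction and masses are not known exactly. Their poses are not given: they have to be found in the camera images.
- awl_grip (a point): awl, 168 mm long, 60 g: pear-shaped brown wooden handle with a red painted ring near its top (86 mm long, 24 mm thick below, 34 mm near the top), bare steel needle 4 mm thick. This point: mid-handle on its axis, 30 mm thick there, near the centre of mass, good to grip; stands 39 mm above the block top, handle end 43 mm higher. z axis: along the tool from tip to handle end (up in the block, leaning up to 6 degrees).
- awl_tip (a point): needle point of the awl, 124 mm from point awl_grip along the tool (same axes); 7 mm above the bench while the awl stands in the block
- iron_grip (a point): edge iron, 153 mm long, 120 g: brown wooden handle with a blue painted ring near its top (90 mm long, 20 mm thick below, 29 mm near the top), round steel shank, blunt flat steel end 10 x 17 mm. This point: mid-handle on its axis, 26 mm thick there, good to grip; stands 36 mm above the block top, handle end 41 mm higher. z axis: along the tool from steel end to handle end (up in the block, leaning up to 6 degrees).
- iron_tip (a point): middle of the working (lower) end of the edge iron, 111 mm from point iron_grip along the tool (same axes); 17 mm above the bench while the iron stands in the block
- awl: the same awl; this origin lies off its axis and is of no use for grasping: use the points
- iron: the same edge iron; this origin lies off its axis and is of no use for grasping: use the points
- tool_block: fixed brown wooden block, 60 (x) x 170 (y) x 92 (height) mm. Two vertical through bores, 21 (x) x 24.5 (y) mm, at y = +50 and -50 mm in its frame; in each stands one tool, tip down, handle on top; which is in which varies. Origin: centre of its underside, z up.
- heel_mid (a point): loose black-topped layered shoe heel, 62 x 66 x 24 mm; this point is its centre, 12 mm above its underside. It lies on the green mat or in the metal tray.
- heel: the same heel; origin: centre of its underside
- cork_mid (a point): loose plain cork-coloured block, 56 x 86 x 34 mm; this point is its centre, 17 mm above its underside. It lies on the green mat or in the metal tray (whichever the heel does not).
- cork: the same cork block; origin: centre of its underside
- work_mat: fixed green square work mat, 100 x 100 x 4 mm; origin: centre of its underside
- mat_mid (a point): centre of the green mat's top face, 4 mm above the bench
- tray_mid (a point): centre of the floor (4 mm above the bench) of the fixed metal side tray, 110 x 130 mm, rim 10 mm high, where the other workpiece is put aside
Things that resemble listed ones, but are neither listed nor needed, are in the scene too. What is shaped like the cork but turquoise is not meant.

How it is judged:
On the way:
1. the tool that suits the piece on the mat is gripped and drawn fully up out of the block (tip more than 100 mm above the bench) (((horizontal distance between heel_mid and mat_mid below 0.05 m and (height (world z) of iron_tip above 0.1 m and contact force between the fingers and iron above 0.5 N)) or (horizontal distance between cork_mid and mat_mid below 0.05 m and (height (world z) of awl_tip above 0.1 m and contact force between the fingers and awl above 0.5 N)))), for 0.1 s.
At the end, for the whole second after the job is handed in: The suiting tool (heel: edge iron; cork: awl) is held in the fingers, still, 30 to 60 degrees from upright, tip down, tip within 25 mm sideways of the centre of the piece on the mat and 65 to 145 mm above the bench, touching nothing else; other tool moved < 30 mm, heel and cork < 20 mm (((horizontal distance between heel_mid and mat_mid below 0.05 m and angle between iron_grip's own z axis and vertical between 0.52 and 1.05 rad and horizontal distance between iron_tip and heel_mid below 0.025 m and height (world z) of iron_tip between 0.065 and 0.145 m and contact force between the fingers and iron above 0.5 N and linear speed of iron below 0.03 m/s and angular speed of iron below 0.3 rad/s and contact force between iron and tool_block below 0.05 N and contact force between iron and heel below 0.05 N and contact force between iron and cork below 0.05 N and contact force between iron and work_mat below 0.05 N and distance of awl_grip from where it was at the start of the episode below 0.03 m) or (horizontal distance between cork_mid and mat_mid below 0.05 m and angle between awl_grip's own z axis and vertical between 0.52 and 1.05 rad and horizontal distance between awl_tip and cork_mid below 0.025 m and height (world z) of awl_tip between 0.065 and 0.145 m and contact force between the fingers and awl above 0.5 N and linear speed of awl below 0.03 m/s and angular speed of awl below 0.3 rad/s and contact force between awl and tool_block below 0.05 N and contact force between awl and heel below 0.05 N and contact force between awl and cork below 0.05 N and contact force between awl and work_mat below 0.05 N and distance of iron_grip from where it was at the start of the episode below 0.03 m)) and distance of each of heel_mid, cork_mid from where it was at the start of the episode below 0.02 m); the arm keeps its last pose, push and grip.
It fails at once if the other tool is pulled out or disturbed (moved more than 30 mm) ((horizontal distance between heel_mid and mat_mid below 0.05 m and distance of awl_grip from where it was at the start of the episode above 0.03 m) or (horizontal distance between cork_mid and mat_mid below 0.05 m and distance of iron_grip from where it was at the start of the episode above 0.03 m)).
It fails at once if the heel or the cork block is moved more than 20 mm (distance of any of heel_mid, cork_mid from where it was at the start of the episode above 0.02 m).
It also fails if it takes over 32 s, if anything falls off the work surface, if the arm or the gripper's body presses on something with over 40 N, if the wrist force passes 120 N, or if a joint passes its speed limit or range.

ROBOT

A 6-joint arm with a two-finger parallel gripper is mounted at the origin on a cart in front of the work surface, level with it; the furniture and walls round the work are solid. World frame = base frame: x ahead of the robot, y to its left, z up, the work surface at z = 0. Lengths are in m, angles in rad, forces in N, time in s.
With the tool pointing down it reaches from about 0.275 to 0.825 m from the base axis. Payload 5.2 kg.
Tool frame: the origin (TCP) lies midway between the tips of the shut fingers; the grasp point (between the pads) lies 19 mm behind it; x points along the fingers, y is the direction in which the jaws open and shut, and the axes are right-handed (so a half turn about x gives the same grasp; the last joint's range is limited). The gripper opens to 93 mm and grips with 3 to 60 N. Pads are 15 mm wide; open, the fingers measure 128 mm over their backs; the gripper's body (75 mm by 188 mm) begins 65 mm behind the grasp point.
Start: joints at [1.135, 0.259, 1.535, -0, 1.348, -0.203], TCP at [0.127, 0.535, 0.219] pointing down, gripper open.
Joint ranges: [-3.14, 3.14], [-0.91, 2.08], [0.19, 2.58], [-1.22, 4.36], [0.22, 2.71], [-3.12, 3.12]. Speed limits (rad/s): [2.57, 2.57, 3.14, 3.14, 3.14, 3.14].

INTERFACE

Orientations are given as a unit quaternion [x, y, z, w].
In Python, from cell import * gives the robot as it stands.
- The arm moves only by the tool apply_moves, never from a script. Its argument "rows" is a list of rows, each an object with "slide": the shift along the tool's x, y, z in mm, a list of three; "dr": the turn, a rotation vector about the tool's x, y, z in rad, a list of three. A call has 1 to 8 rows; each row is the pose to reach, as a shift and turn from the pose commanded when the call began, along the tool's axes at that moment; what a row does not reach only later rows make up. A row lasts 1/12 s, in which the tool goes at most 41.7 mm and 7.16 degrees, less where a joint would pass 70% of its speed; a pose out of reach is approached as far as the arm can. A call with a gripper value outside its range is refused whole. "gripper" is the closure, from -1 (fully open) to 1 (shut), set as the call begins (left out, the last holds). The fingers move at their own pace and stop on an object; "grip_force" is the grip in N (left out, the last holds). Time passes only in rows, so rows that repeat a pose let the fingers close. It gives the time, the measured TCP pose, the force and the opening at its end, in the units of the state.
- sense(): the state, without advancing time (a new reading comes with each control period).
- read_camera(name): name is "side" or "top"; returns a dict with "pixels" (384x512x3 uint8, blue, green, red), "camera_matrix" (3x3 intrinsics, pixels), "k1" (the pictures are not rectified: a ray, as slopes to the right and down, at radius r is drawn at 1 + k1 r^2 times it, then the intrinsics apply), "pose" (4x4, takes a point from camera to world coordinates). Camera axes: x right, y up, looking along -z (the intrinsics and any distortion apply to the point x, -y, -z); pixel columns grow to the right and rows downward; lengths in m; the calibration is good to about 2 mm. A picture is of the moment at which its call begins. There is no depth.
- job_done(): hands the job in, once; it reports no verdict.
The state is a dict: "time": time; "joint_pos": joint angles; "joint_vel": joint speeds; "tau": joint torques, N m; "eef_pos": TCP position; "eef_rot": TCP orientation; "wrist_force": force on the tool from outside, world axes, zero at the start; "wrist_torque": the same for the moment, N m; "finger_gap": finger opening in m.
Only numpy, scipy, OpenCV 4.12 (cv2) and the standard library are available. Lean on these libraries where they do the work, as an engineer would, in place of code of your own. Each camera call takes 0.05 s, during which the arm holds its last target.

## Working session

There is one attempt and no reset: what is moved stays moved. The work goes in short steps, Python scripts to look and compute and a tool call to move; the robot and the scene stay as the last step left them, time stands still between calls to the robot, and variables do not carry over. Pictures are saved under pics/ and viewed, and the job is handed in when it is done.

Besides the shell and the picture viewer there is one more tool, called after "Request:" by a JSON object that holds its "fn" and its "kwargs", one argument or row to a line. apply_moves: Moves the arm, as the interface text tells. Its arguments: {"type":"object","properties":{"rows":{"type":"array","items":{"type":"object","properties":{"slide":{"type":"array","items":{"type":"number"}},"dr":{"type":"array","items":{"type":"number"}}}}},"gripper":{"type":"number"},"grip_force":{"type":"number"}},"required":["rows"]}

```bash
ls; mkdir -p pics; python3 - <<'E'
from cell import *
import cv2,pickle
s=sense();print(s)
d={}
for n in("side","top"):
    c=read_camera(n);d[n]=c;cv2.imwrite(f"pics/{n}0.png",c["pixels"]);print(n,c["camera_matrix"],c["k1"],c["pose"])
pickle.dump(d,open("cams0.pkl","wb"))
E
```

```text
pics
{'time': 0.0, 'joint_pos': array([ 1.13520482e+00,  2.59332395e-01,  1.53610298e+00, -9.07951202e-06,
        1.34798688e+00, -2.02795858e-01]), 'joint_vel': array([-2.22582233e-04,  5.59466583e-04,  1.65100520e-04, -6.25980030e-04,
        1.93234102e-03, -7.14238149e-05]), 'tau': array([ 3.00408965e-04, -4.37311506e+01, -2.84006292e+01,  7.18187657e-02,
        4.13510681e-02, -1.81544328e-04]), 'eef_pos': array([0.12662302, 0.53465465, 0.21781543]), 'eef_rot': array([ 0.08150405,  0.70252189, -0.08273439,  0.70212186]), 'wrist_force': array([ 0.53952945, -0.34931696,  0.23311262]), 'wrist_torque': array([ 0.00553318,  0.01502564, -0.00526797]), 'finger_gap': 0.09273072294712546}
side [[422.45572484   0.         254.79146015]
 [  0.         422.45572484 190.56057112]
 [  0.           0.           1.        ]] -0.0265647253218721 [[-0.99980001  0.01983679  0.00253895  0.47105408]
 [-0.01070209 -0.63795316  0.7700008   0.98409459]
 [ 0.01689407  0.76981963  0.63803787  1.07420089]
 [ 0.          0.          0.          1.        ]]
top [[475.83180865   0.         258.81457804]
 [  0.         475.83180865 185.86213248]
 [  0.           0.           1.        ]] -0.16289411318361452 [[ 0.34554963  0.77650415 -0.52691247 -0.5631537 ]
 [-0.93838821  0.28880063 -0.18979398 -0.52467839]
 [ 0.00479684  0.5600317   0.8284573   1.74280199]
 [ 0.          0.          0.          1.        ]]
```

View pics/side0.png

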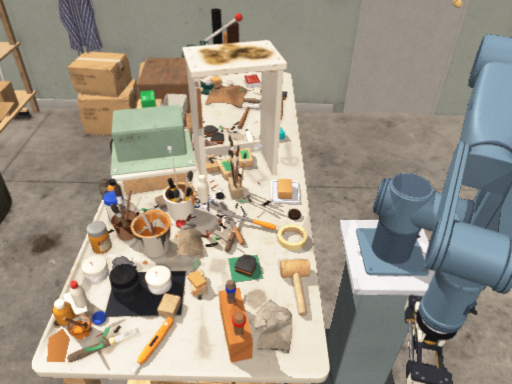

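View pics/top0.png

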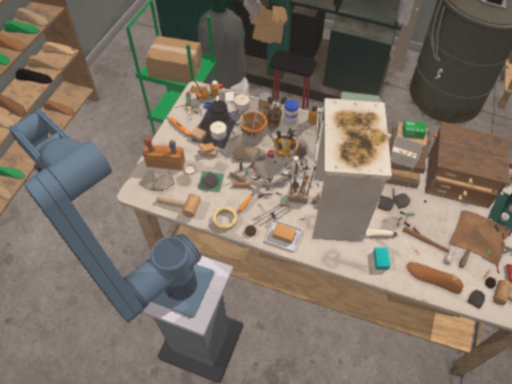

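```bash
cat > h.py <<'E'
import numpy as np,cv2,pickle
def ray(c,u,v):
    K=c["camera_matrix"];xd=np.array([(u-K[0,2])/K[0,0],(v-K[1,2])/K[1,1]]);x=xd.copy()
    for _ in range(20): x=xd/(1+c["k1"]*(x@x))
    P=c["pose"];d=P[:3,:3]@np.array([x[0],-x[1],-1.]);return P[:3,3],d/np.linalg.norm(d)
def plane(c,u,v,z):
    o,d=ray(c,u,v);return o+d*(z-o[2])/d[2]
def two(a,pa,b,pb):
    o1,d1=ray(a,*pa);o2,d2=ray(b,*pb)
    t=np.linalg.lstsq(np.c_[d1,-d2],o2-o1,rcond=None)[0]
    p,q=o1+t[0]*d1,o2+t[1]*d2;return (p+q)/2,np.linalg.norm(p-q)
def proj(c,p):
    P=c["pose"];q=P[:3,:3].T@(np.asarray(p)-P[:3,3]);x=np.array([q[0],-q[1]])/-q[2]
    x=x*(1+c["k1"]*(x@x));K=c["camera_matrix"];return K[0,0]*x[0]+K[0,2],K[1,1]*x[1]+K[1,2]
E
python3 - <<'E'
from h import *
d=pickle.load(open("cams0.pkl","rb"))
a=d["side"]["pixels"][240:370,180:310];b=d["top"]["pixels"][130:220,130:240]
a=cv2.resize(a,None,fx=4.6,fy=4.6,interpolation=cv2.INTER_CUBIC)
b=cv2.resize(b,None,fx=7,fy=7,interpolation=cv2.INTER_CUBIC)
cv2.imwrite("pics/a1.png",a);cv2.imwrite("pics/b1.png",b)
E
```

```text
(no output)
```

View pics/a1.png

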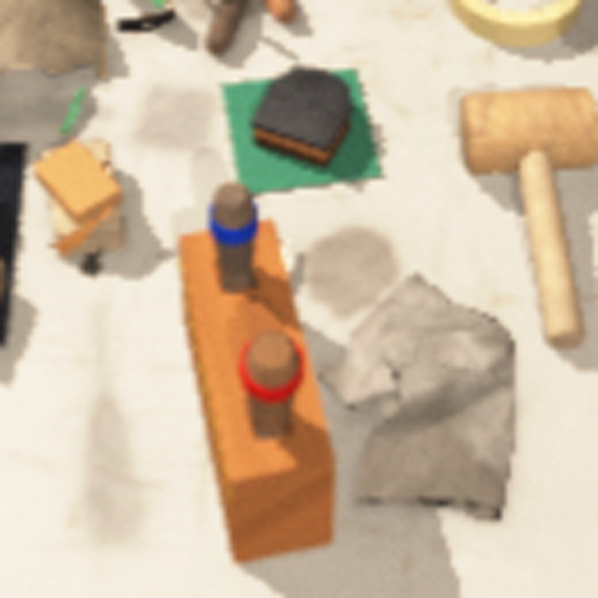

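View pics/b1.png

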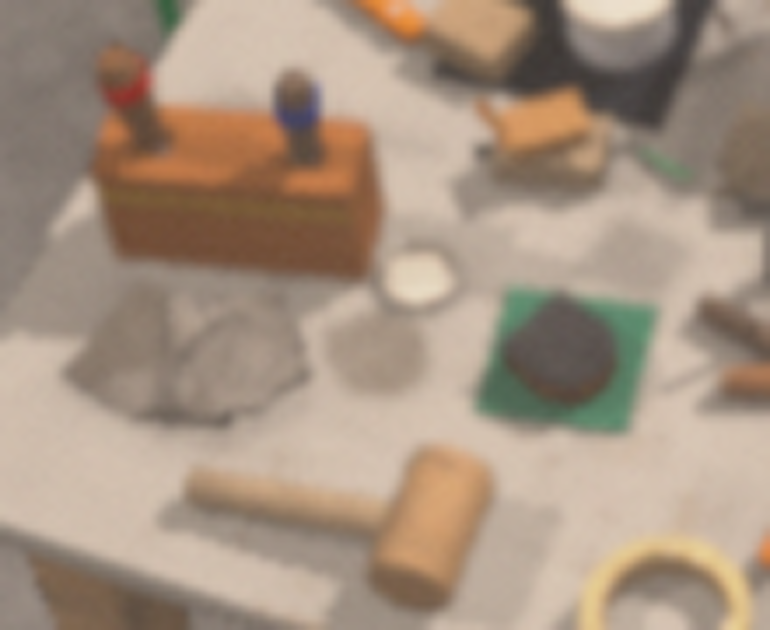

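```bash
python3 - <<'E'
from h import *
d=pickle.load(open("cams0.pkl","rb"));S,T=d["side"],d["top"]
def f(s,off,x,y): return ((x+.5)/s-.5+off[0],(y+.5)/s-.5+off[1])
fs=lambda x,y:f(4.6,(180,240),x,y); ft=lambda x,y:f(7,(130,130),x,y)
def tri(n,a,b): p,e=two(S,fs(*a),T,ft(*b));print(n,p.round(4),"gap",e.round(4));return p
for n,lo,hi in(("blue",(105,120,40),(130,255,255)),("red",(170,130,60),(180,255,255))):
  q=[]
  for c,(x0,y0,x1,y1) in((S,(215,270,250,335)),(T,(140,130,185,160))):
    m=cv2.inRange(cv2.cvtColor(c["pixels"],cv2.COLOR_BGR2HSV),lo,hi);mm=np.zeros_like(m);mm[y0:y1,x0:x1]=m[y0:y1,x0:x1]
    M=cv2.moments(mm,True);q.append((M["m10"]/M["m00"],M["m01"]/M["m00"]));print(n,q[-1],M["m00"])
  p,e=two(S,q[0],T,q[1]);print(n,p,e)
tri("ironend",(233,190),(294,80))
tri("ironbase",(238,288),(304,161))
tri("awlend",(272,345),(122,62))
# block top corners
for n,a in(("blk far-left",(180,238)),("far right",(275,221)),("near right",(333,460)),("near left",(233,480))): print(n,plane(S,*fs(*a),.092).round(4))
for n,a in(("t",(110,108)),("t",(368,125)),("t",(362,192)),("t",(97,180))): print(n,plane(T,*ft(*a),.092).round(4))
for n,c,lo in(("side",S,(210,230,280,290)),("top",T,(190,160,230,200))):
  x0,y0,x1,y1=lo
  h=cv2.cvtColor(c["pixels"],cv2.COLOR_BGR2HSV);m=cv2.inRange(h,(60,90,40),(90,255,255));mm=np.zeros_like(m);mm[y0:y1,x0:x1]=m[y0:y1,x0:x1]
  k=max(cv2.findContours(mm,0,2)[0],key=cv2.contourArea);r=cv2.approxPolyDP(cv2.convexHull(k),4,True)[:,0]
  P=np.array([plane(c,*map(float,u),.004) for u in r]);print(n,r.tolist(),P.round(4).tolist(),P.mean(0))
for n,a in(("heel top side",(303,105)),): print(n,plane(S,*fs(*a),.028))
print("heel top T",plane(T,*ft(562,342),.028))
for n,a in(("tray cork",(284,190)),):print(n,plane(S,*a,.034))
E
```

```text
blue (230.58620689655172, 290.37931034482756) 29.0Traceback (most recent call last):
  File "<stdin>", line 10, in <module>
ZeroDivisionError: float division by zero
```

```bash
cat > m.py <<'E'
from h import *
d=pickle.load(open("cams0.pkl","rb"));S,T=d["side"],d["top"]
def f(s,off,x,y): return ((x+.5)/s-.5+off[0],(y+.5)/s-.5+off[1])
fs=lambda x,y:f(4.6,(180,240),x,y); ft=lambda x,y:f(7,(130,130),x,y)
def tri(n,a,b): p,e=two(S,fs(*a),T,ft(*b));print(n,p.round(4),"gap",e.round(4));return p
for n,lo,hi in(("blue",(105,70,20),(135,255,255)),("red",(170,100,40),(180,255,255))):
  q=[]
  for c,(x0,y0,x1,y1) in((S,(215,270,250,335)),(T,(140,130,185,160))):
    m=cv2.inRange(cv2.cvtColor(c["pixels"],cv2.COLOR_BGR2HSV),lo,hi);mm=np.zeros_like(m);mm[y0:y1,x0:x1]=m[y0:y1,x0:x1]
    M=cv2.moments(mm,True);print(n,M["m00"]);q.append((M["m10"]/max(M["m00"],1),M["m01"]/max(1,M["m00"])));print(n,q[-1],M["m00"])
  p,e=two(S,q[0],T,q[1]);print(n,p,e)
tri("ironend",(233,190),(294,80))
tri("ironbase",(238,288),(304,161))
tri("awlend",(272,345),(122,62))
for n,a in(("blk far-left",(180,238)),("far right",(275,221)),("near right",(333,460)),("near left",(233,480))): print(n,plane(S,*fs(*a),.092).round(4))
for n,a in(("t",(110,108)),("t",(368,125)),("t",(362,192)),("t",(97,180))): print(n,plane(T,*ft(*a),.092).round(4))
for n,c,lo in(("side",S,(210,230,280,290)),("top",T,(190,160,230,200))):
  x0,y0,x1,y1=lo
  h=cv2.cvtColor(c["pixels"],cv2.COLOR_BGR2HSV);m=cv2.inRange(h,(60,60,30),(95,255,255));mm=np.zeros_like(m);mm[y0:y1,x0:x1]=m[y0:y1,x0:x1]
  k=max(cv2.findContours(mm,0,2)[0],key=cv2.contourArea);r=cv2.approxPolyDP(cv2.convexHull(k),4,True)[:,0]
  P=np.array([plane(c,*map(float,u),.004) for u in r]);print(n,r.tolist(),P.round(4).tolist(),P.mean(0))
print("heel top side",plane(S,*fs(303,105),.028))
print("heel top T",plane(T,*ft(562,342),.028))
print("mallet/tape S",plane(S,*fs(550,130),.03))
E
python3 m.py
```

```text
blue 39.0
blue (230.56410256410257, 290.2564102564103) 39.0
blue 3.0
blue (173.33333333333334, 146.33333333333334) 3.0
blue [0.52993156 0.26848238 0.12539847] 0.0020069433168481005
red 0.0
red (0.0, 0.0) 0.0
red 0.0
red (0.0, 0.0) 0.0
red [0.49608201 0.81448445 0.93732033] 0.23052314433768514
ironend [0.5286 0.2689 0.1651] gap 0.0011
ironbase [0.5279 0.2759 0.0808] gap 0.0013
awlend [0.5021 0.375  0.1684] gap 0.0001
blk far-left [0.5643 0.2486 0.092 ]
far right [0.5064 0.2343 0.092 ]
near right [0.4679 0.3973 0.092 ]
near left [0.5229 0.4106 0.092 ]
t [0.5169 0.4078 0.092 ]
t [0.5616 0.2447 0.092 ]
t [0.5116 0.225  0.092 ]
t [0.4621 0.3879 0.092 ]
side [[256, 255], [262, 277], [234, 281], [229, 259]] [[0.4591, 0.0312, 0.004], [0.4392, 0.1237, 0.004], [0.5276, 0.1418, 0.004], [0.5486, 0.0511, 0.004]] [0.49362164 0.0869559  0.004     ]
top [[221, 174], [218, 190], [210, 189], [216, 174]] [[0.5439, 0.055, 0.004], [0.4597, 0.034, 0.004], [0.4523, 0.0691, 0.004], [0.5361, 0.0761, 0.004]] [0.49800658 0.05853262 0.004     ]
heel top side [0.49300055 0.08519939 0.028     ]
heel top T [0.48942897 0.08379919 0.028     ]
mallet/tape S [0.32149054 0.10520955 0.03      ]
```

Side view: the black-topped heel lies on the green mat at (245,264), and a cork-coloured block lies in the tray at (285,188). The tools in the block are blue ring (231,290) and red ring (239,321). The heel is on the mat, so the blue-ringed edge iron is the one to take. The enlarged crops confirm both. The end height I measured, 0.165, fits the expected 0.169.

```bash
cat > g.py <<'E'
from cell import *
import numpy as np
from scipy.spatial.transform import Rotation as R
def go(p,x,y):
    "TCP target p, tool x axis, approx y axis -> slide mm, dr"
    s=sense();x=np.array(x,float);x/=np.linalg.norm(x);y=np.array(y,float);y-=x*(x@y);y/=np.linalg.norm(y)
    R0=R.from_quat(s["eef_rot"])
    for sg in(1,-1):
        Rt=R.from_matrix(np.c_[x,sg*y,np.cross(x,sg*y)])
        print("slide",(R0.inv().apply(np.array(p)-s["eef_pos"])*1000).round(1),"dr",(R0.inv()*Rt).as_rotvec().round(3))
E
python3 - <<'E'
from g import *
print(R.from_quat(sense()["eef_rot"]).as_matrix().round(3))
go((.528,.270,.225),(0,0,-1),(.971,.237,0))
E
```

```text
[[-0.001  0.231  0.973]
 [-0.001  0.973 -0.231]
 [-1.    -0.002 -0.   ]]
slide [  -7.  -165.   451.6] dr [1.099e+00 1.000e-03 2.000e-03]
slide [  -7.  -165.   451.6] dr [-2.043e+00 -2.000e-03  1.000e-03]
```

Request:
{"fn": "apply_moves", "kwargs": {
  "rows": [
    {"slide": [-7, -20, 56], "dr": [0.12, 0, 0]},
    {"slide": [-7, -35, 95], "dr": [0.24, 0, 0]},
    {"slide": [-7, -48, 132], "dr": [0.36, 0, 0]},
    {"slide": [-7, -62, 170], "dr": [0.48, 0, 0]},
    {"slide": [-7, -75, 207], "dr": [0.6, 0, 0]},
    {"slide": [-7, -89, 244], "dr": [0.7, 0, 0]},
    {"slide": [-7, -102, 280], "dr": [0.8, 0, 0]},
    {"slide": [-7, -116, 317], "dr": [0.9, 0, 0]}
  ],
  "gripper": -1
}}

```text
time: 0.77
eef_pos: [0.406, 0.3502, 0.2254]
eef_rot: [0.381, 0.596, -0.381, 0.596]
wrist_force: [1.6, 1.5, 0.1]
finger_gap: 0.0933
```

```bash
python3 -c "
from g import *
s=sense();print(s['time'],s['eef_pos'],s['joint_pos'])
go((.528,.270,.225),(0,0,-1),(.971,.237,0))"
```

```text
0.7667 [0.40600697 0.35018183 0.22539517] [5.03480199e-01 2.29486692e-01 1.55670399e+00 1.07099941e-04
 1.35588197e+00 7.04325915e-02]
slide [  0.3  77.1 124. ] dr [ 0.194 -0.     0.   ]
slide [  0.3  77.1 124. ] dr [-2.948e+00 -1.000e-03 -0.000e+00]
```

Request:
{"fn": "apply_moves", "kwargs": {
  "rows": [
    {"slide": [0, 20, 32], "dr": [0.05, 0, 0]},
    {"slide": [0, 40, 64], "dr": [0.1, 0, 0]},
    {"slide": [0, 60, 96], "dr": [0.15, 0, 0]},
    {"slide": [0, 77, 124], "dr": [0.19, 0, 0]},
    {"slide": [0, 77, 124], "dr": [0.19, 0, 0]},
    {"slide": [0, 77, 124], "dr": [0.19, 0, 0]}
  ]
}}

```text
time: 1.27
eef_pos: [0.528, 0.2707, 0.2246]
eef_rot: [0.435, 0.558, -0.436, 0.557]
wrist_force: [-0.5, 0.8, -0.9]
finger_gap: 0.0929
```

```bash
python3 - <<'E'
from g import *
from h import *
s=sense();print(s['time'],s['eef_pos'],s['joint_pos'])
d={n:read_camera(n) for n in("side","top")};pickle.dump(d,open("cams1.pkl","wb"))
a=cv2.resize(d["side"]["pixels"][220:370,150:350],None,fx=4,fy=4,interpolation=2)
b=cv2.resize(d["top"]["pixels"][100:220,100:260],None,fx=5,fy=5,interpolation=2)
cv2.imwrite("pics/a2.png",a);cv2.imwrite("pics/b2.png",b)
go((.528,.270,.109),(0,0,-1),(.971,.237,0))
E
```

```text
1.2667 [0.52795802 0.27068105 0.22457445] [2.85781966e-01 3.34001295e-01 1.41596527e+00 1.85970246e-04
 1.39351214e+00 4.06372390e-02]
slide [116.1   1.4   2.8] dr [ 0.009 -0.     0.002]
slide [116.1   1.4   2.8] dr [-3.133e+00 -3.000e-03 -1.000e-03]
```

View pics/a2.png

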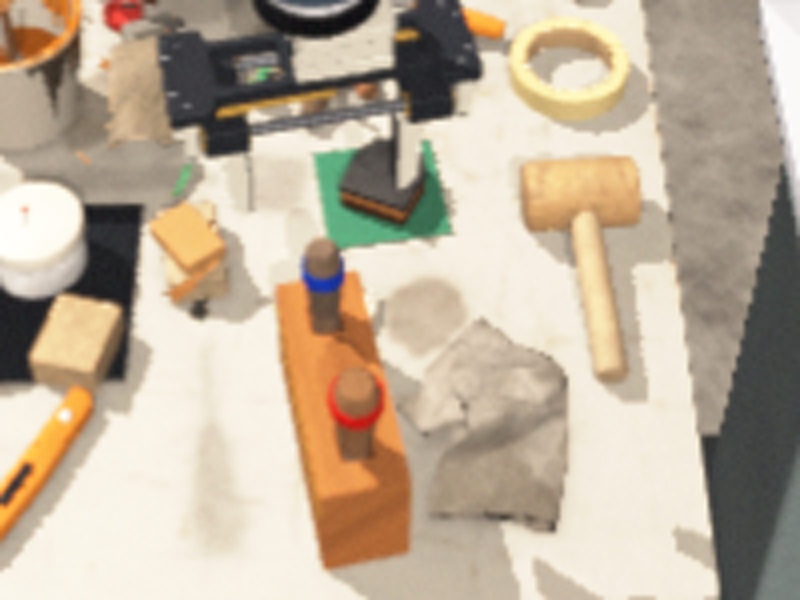

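View pics/b2.png

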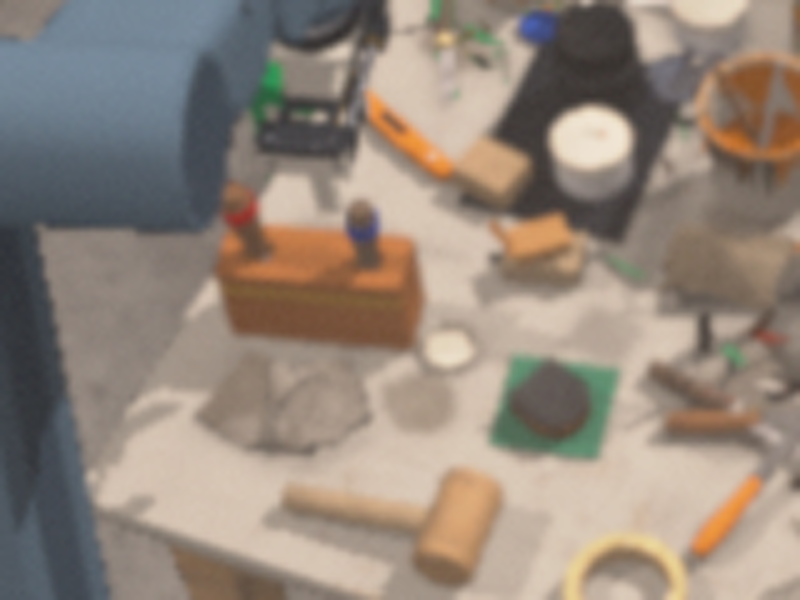

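The open fingers at crop columns 245 and 400 straddle the blue-ringed handle at 323. I'll descend.

Request:
{"fn": "apply_moves", "kwargs": {
  "rows": [
    {"slide": [30, 1, 2], "dr": [0, 0, 0]},
    {"slide": [55, 1, 2], "dr": [0, 0, 0]},
    {"slide": [80, 1, 2], "dr": [0, 0, 0]},
    {"slide": [100, 1, 2], "dr": [0, 0, 0]},
    {"slide": [114, 1, 2], "dr": [0, 0, 0]},
    {"slide": [114, 1, 2], "dr": [0, 0, 0]},
    {"slide": [114, 1, 2], "dr": [0, 0, 0]}
  ]
}}

```text
time: 1.95
eef_pos: [0.5269, 0.2714, 0.1115]
eef_rot: [0.433, 0.559, -0.434, 0.558]
wrist_force: [-0.4, 0.4, 0.3]
finger_gap: 0.0932
```

```bash
python3 - <<'E'
from g import *
from h import *
s=sense();print(s['time'],s['eef_pos'],s['wrist_force'])
d={n:read_camera(n) for n in("side","top")}
a=cv2.resize(d["side"]["pixels"][220:340,170:310],None,fx=5,fy=5,interpolation=2)
cv2.imwrite("pics/a3.png",a)
E
```

```text
1.95 [0.52694337 0.2713669  0.11145641] [-0.39508658  0.39205251  0.27707732]
```

View pics/a3.png

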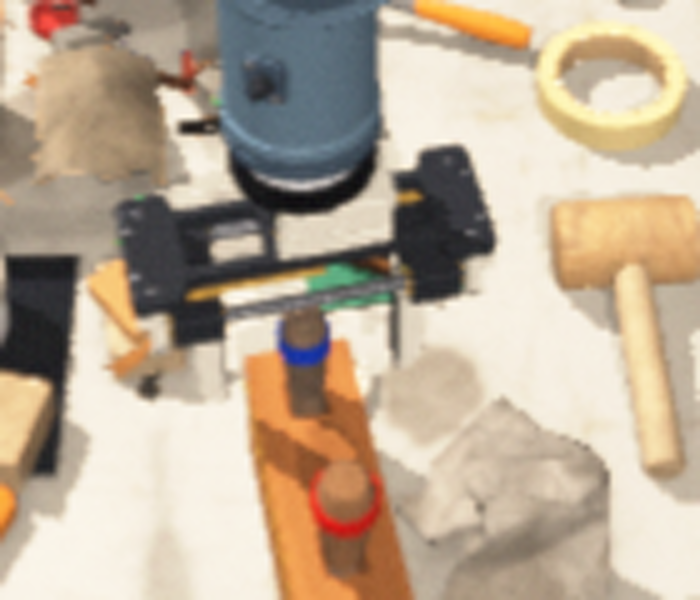

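```bash
python3 - <<'E'
from h import *
S=pickle.load(open("cams0.pkl","rb"))["side"]
c=np.array([.527,.271,.111]);y=np.array([.971,.237,0])
for p in(c,c+y*.0465,c-y*.0465,c+[0,0,.019],(.5285,.269,.169),c+[0,0,.058]):
  u=np.array(proj(S,p));print(p,((u-[170,220])*5).round())
E
```

```text
[0.527 0.271 0.111] [307. 370.]
[0.5721515 0.2820205 0.111    ] [223. 385.]
[0.4818485 0.2599795 0.111    ] [389. 355.]
[0.527 0.271 0.13 ] [306. 349.]
(0.5285, 0.269, 0.169) [302. 301.]
[0.527 0.271 0.169] [305. 304.]
```

Request:
{"fn": "apply_moves", "kwargs": {
  "rows": [
    {"slide": [0, 0, 0], "dr": [0, 0, 0]},
    {"slide": [0, 0, 0], "dr": [0, 0, 0]},
    {"slide": [0, 0, 0], "dr": [0, 0, 0]},
    {"slide": [0, 0, 0], "dr": [0, 0, 0]},
    {"slide": [0, 0, 0], "dr": [0, 0, 0]},
    {"slide": [0, 0, 0], "dr": [0, 0, 0]},
    {"slide": [0, 0, 0], "dr": [0, 0, 0]},
    {"slide": [0, 0, 0], "dr": [0, 0, 0]}
  ],
  "gripper": 1,
  "grip_force": 30
}}

```text
time: 2.72
eef_pos: [0.5285, 0.2703, 0.1116]
eef_rot: [0.434, 0.558, -0.434, 0.558]
wrist_force: [-1.2, -1.2, -0.4]
finger_gap: 0.0445
```

Request:
{"fn": "apply_moves", "kwargs": {
  "rows": [
    {"slide": [0, 0, 0], "dr": [0, 0, 0]},
    {"slide": [0, 0, 0], "dr": [0, 0, 0]},
    {"slide": [0, 0, 0], "dr": [0, 0, 0]},
    {"slide": [0, 0, 0], "dr": [0, 0, 0]},
    {"slide": [0, 0, 0], "dr": [0, 0, 0]},
    {"slide": [0, 0, 0], "dr": [0, 0, 0]},
    {"slide": [0, 0, 0], "dr": [0, 0, 0]},
    {"slide": [0, 0, 0], "dr": [0, 0, 0]}
  ],
  "gripper": 1,
  "grip_force": 40
}}

```text
time: 3.38
eef_pos: [0.5288, 0.2704, 0.1116]
eef_rot: [0.434, 0.558, -0.434, 0.558]
wrist_force: [2.1, 1.2, -1.0]
finger_gap: 0.0267
```

```bash
python3 - <<'E'
from g import *
from h import *
s=sense();print(s['time'],s['eef_pos'],s['wrist_force'])
d={n:read_camera(n) for n in("side","top")}
a=cv2.resize(d["side"]["pixels"][220:340,170:310],None,fx=5,fy=5,interpolation=2)
cv2.imwrite("pics/a4.png",a)
E
```

```text
3.3833 [0.52882001 0.27042448 0.11164214] [ 2.08661637  1.15313693 -0.95040687]
```

View pics/a4.png

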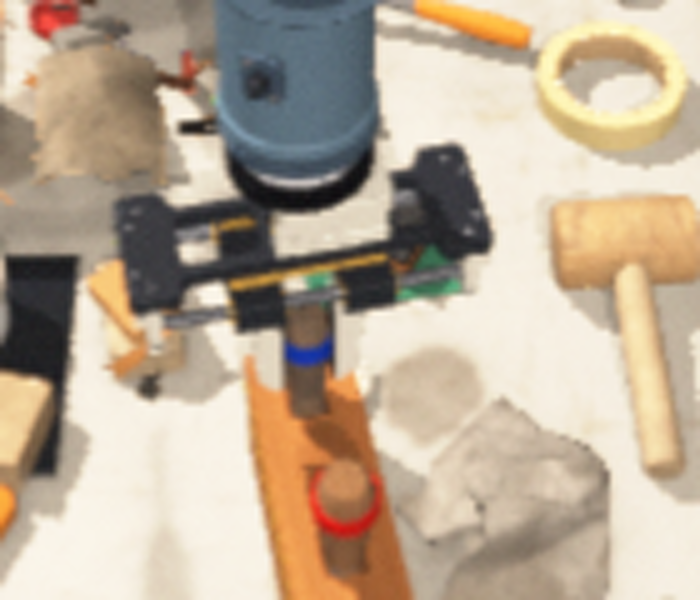

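Gap 26.7 mm matches the 26 mm handle. I'll lift.

Request:
{"fn": "apply_moves", "kwargs": {
  "rows": [
    {"slide": [-8, 0, 0], "dr": [0, 0, 0]},
    {"slide": [-20, 0, 0], "dr": [0, 0, 0]},
    {"slide": [-35, 0, 0], "dr": [0, 0, 0]},
    {"slide": [-50, 0, 0], "dr": [0, 0, 0]},
    {"slide": [-70, 0, 0], "dr": [0, 0, 0]},
    {"slide": [-90, 0, 0], "dr": [0, 0, 0]},
    {"slide": [-110, 0, 0], "dr": [0, 0, 0]},
    {"slide": [-130, 0, 0], "dr": [0, 0, 0]}
  ]
}}

```text
time: 4.15
eef_pos: [0.5275, 0.2701, 0.243]
eef_rot: [0.434, 0.558, -0.435, 0.558]
wrist_force: [0.1, -0.1, -1.5]
finger_gap: 0.027
```

```bash
python3 - <<'E'
from g import *
from h import *
s=sense();print(s['time'],s['eef_pos'],s['wrist_force'],s['finger_gap'])
d={n:read_camera(n) for n in("side","top")}
a=cv2.resize(d["side"]["pixels"][190:340,160:320],None,fx=4,fy=4,interpolation=2)
cv2.imwrite("pics/a5.png",a)
E
```

```text
4.15 [0.52747389 0.27014863 0.24299939] [ 0.10760882 -0.12913403 -1.48880372] 0.027001312598082656
```

View pics/a5.png

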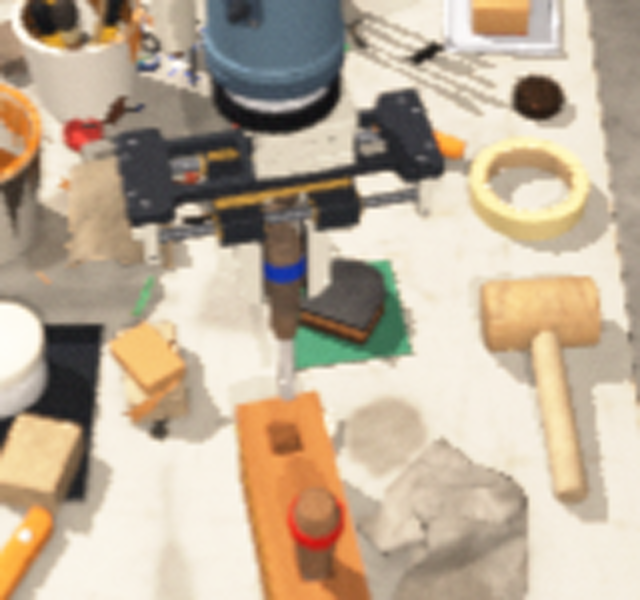

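```bash
python3 - <<'E'
from g import *
go((.426,.069,.22),(.687,.168,-.707),(.687,.168,.707))
E
```

```text
slide [  24.8 -150.3  170.2] dr [ 0.008 -0.004  0.78 ]
slide [  24.8 -150.3  170.2] dr [-2.899 -1.191 -0.005]
```

Request:
{"fn": "apply_moves", "kwargs": {
  "rows": [
    {"slide": [0, -15, 17], "dr": [0, 0, 0.07]},
    {"slide": [0, -34, 38], "dr": [0, 0, 0.16]},
    {"slide": [0, -53, 60], "dr": [0, 0, 0.26]},
    {"slide": [5, -72, 81], "dr": [0, 0, 0.36]},
    {"slide": [5, -91, 103], "dr": [0, 0, 0.46]},
    {"slide": [10, -110, 125], "dr": [0, 0, 0.57]},
    {"slide": [15, -130, 148], "dr": [0, 0, 0.68]},
    {"slide": [20, -150, 170], "dr": [0, 0, 0.78]}
  ]
}}

```text
time: 4.92
eef_pos: [0.4339, 0.0993, 0.223]
eef_rot: [0.589, 0.403, -0.234, 0.66]
wrist_force: [-0.7, -0.2, -0.8]
finger_gap: 0.027
```

```bash
python3 - <<'E'
from g import *
from h import *
s=sense();print(s['time'],s['eef_pos'],s['wrist_force'],s['finger_gap'],s['joint_pos'])
print(R.from_quat(s["eef_rot"]).as_matrix()[:,0])
d={n:read_camera(n) for n in("side","top")}
a=cv2.resize(d["side"]["pixels"][170:320,160:320],None,fx=4,fy=4,interpolation=2)
cv2.imwrite("pics/a6.png",a)
go((.426,.069,.167),(.687,.168,-.707),(.687,.168,.707))
E
```

```text
4.9167 [0.43386358 0.09932428 0.22301911] [-0.72453053 -0.20736067 -0.83034523] 0.02700579417479404 [-0.33397005 -0.33525385  2.26724083  0.52716305  0.74595157 -0.8939947 ]
[ 0.56519017  0.16529372 -0.80823144]
slide [ 35.8 -42.8  26.1] dr [-0.004 -0.023  0.161]
slide [ 35.8 -42.8  26.1] dr [3.127 0.252 0.037]
```

View pics/a6.png

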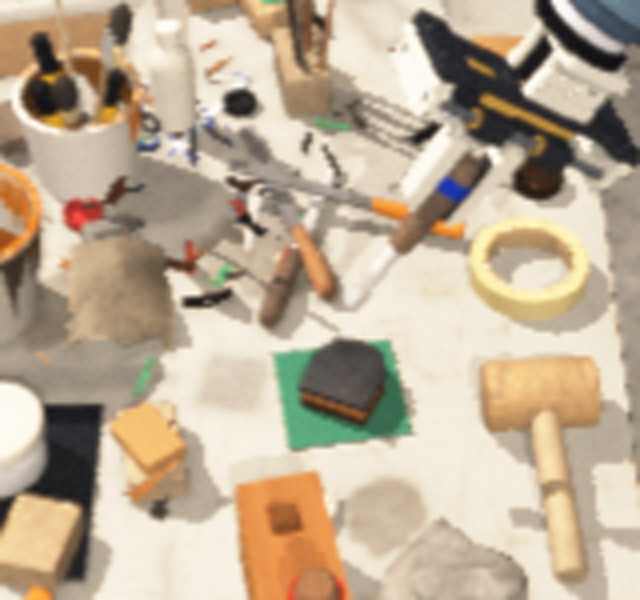

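Request:
{"fn": "apply_moves", "kwargs": {
  "rows": [
    {"slide": [4, -8, 5], "dr": [0, 0, 0.02]},
    {"slide": [10, -16, 10], "dr": [0, 0, 0.04]},
    {"slide": [15, -24, 15], "dr": [0, -0.01, 0.06]},
    {"slide": [20, -32, 20], "dr": [0, -0.01, 0.09]},
    {"slide": [25, -38, 24], "dr": [0, -0.01, 0.11]},
    {"slide": [28, -42, 26], "dr": [0, -0.01, 0.12]},
    {"slide": [28, -42, 26], "dr": [0, -0.01, 0.12]},
    {"slide": [28, -42, 26], "dr": [0, -0.01, 0.12]}
  ]
}}

```text
time: 5.68
eef_pos: [0.4258, 0.0706, 0.1766]
eef_rot: [0.611, 0.365, -0.199, 0.674]
wrist_force: [-0.3, 0.6, -1.1]
finger_gap: 0.0272
```

```bash
cat > look.py <<'E'
import sys
from g import *
from h import *
s=sense();print(s['time'],s['eef_pos'],s['wrist_force'],s['finger_gap'],s['joint_pos'],abs(s['joint_vel']).max())
x=R.from_quat(s["eef_rot"]).as_matrix()[:,0];print(x,"tip",s['eef_pos']+.0946*x,"tilt",np.degrees(np.arccos(-x[2])))
d={n:read_camera(n) for n in("side","top")};pickle.dump(d,open("last.pkl","wb"))
cv2.imwrite(f"pics/s{sys.argv[1]}.png",cv2.resize(d["side"]["pixels"][200:320,170:310],None,fx=5,fy=5,interpolation=2))
cv2.imwrite(f"pics/t{sys.argv[1]}.png",cv2.resize(d["top"]["pixels"][120:220,150:270],None,fx=6,fy=6,interpolation=2))
E
python3 look.py 7
```

```text
5.6833 [0.42576342 0.07055689 0.17664638] [-0.32034081  0.57291334 -1.08441415] 0.027188973745547317 [-0.61193559 -0.33990769  2.47770336  0.93391367  0.70680887 -1.50325121] 0.024193068420085544
[ 0.6551755   0.17803499 -0.7341993 ] tip [0.48774302 0.087399   0.10719112] tilt 42.760399010004356
```

View pics/s7.png

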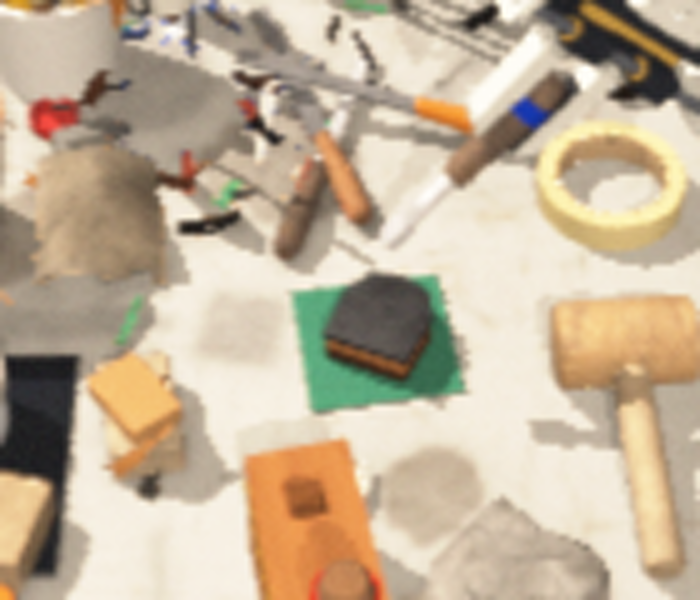

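View pics/t7.png

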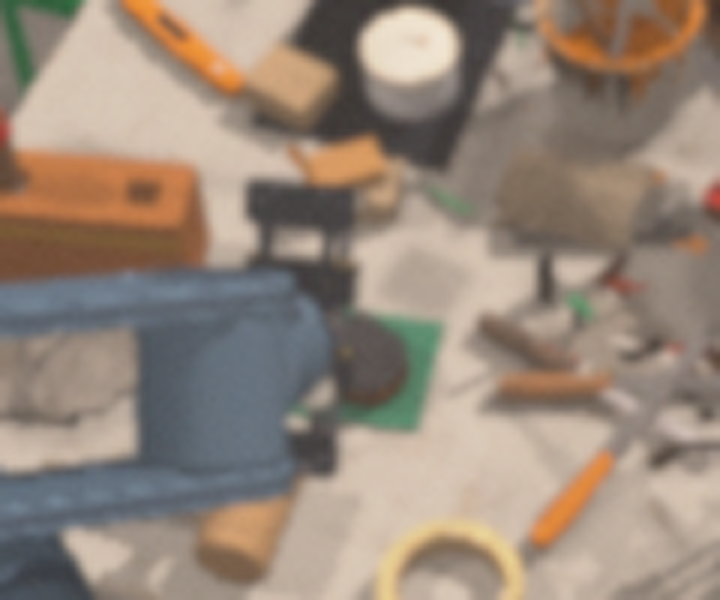

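```bash
python3 - <<'E'
from h import *
S=pickle.load(open("last.pkl","rb"))["side"]
f=lambda x,y:((x+.5)/5-.5+170,(y+.5)/5-.5+200)
for z in(.10,.107,.115):print(z,plane(S,*f(389,240),z).round(4))
p=lambda q:((np.array(proj(S,q))-[170,200]+.5)*5-.5).round()
t=np.array([.4877,.0874,.1072]);x=np.array([.655,.178,-.734]);print("tip px",p(t),"ring-ish",p(t-x*.133),"end",p(t-.153*x))
T=pickle.load(open("cams0.pkl","rb"))["top"]
# heel top centre via outline mask both views
for n,c,b in(("S",S,(225,245,265,285)),("T",T,(195,165,225,195))):
  h=cv2.cvtColor(c["pixels"],cv2.COLOR_BGR2HSV);x0,y0,x1,y1=b
  m=cv2.inRange(h,(0,0,0),(180,90,100));mm=np.zeros_like(m);mm[y0:y1,x0:x1]=m[y0:y1,x0:x1]
  k=max(cv2.findContours(mm,0,2)[0],key=cv2.contourArea);P=np.array([plane(c,*map(float,q[0]),.028) for q in k]);print(n,cv2.contourArea(k),P.min(0),P.max(0),(P.min(0)+P.max(0))/2)
E
```

```text
0.1 [0.4872 0.0869 0.1   ]
0.107 [0.4871 0.0934 0.107 ]
0.115 [0.4869 0.1007 0.115 ]
tip px [388. 233.] ring-ish [536.  94.] end [559.  73.]
S 229.0 [0.45895023 0.05335379 0.028     ] [0.52602678 0.12019782 0.028     ] [0.49248851 0.08677581 0.028     ]
T 167.5 [0.44005507 0.04465752 0.028     ] [0.51662807 0.11508822 0.028     ] [0.47834157 0.07987287 0.028     ]
```

Request:
{"fn": "apply_moves", "kwargs": {
  "rows": [
    {"slide": [2, -2, 1], "dr": [0, 0, 0]},
    {"slide": [5, -3, 3], "dr": [0, 0, 0]},
    {"slide": [5, -3, 3], "dr": [0, 0, 0]},
    {"slide": [5, -3, 3], "dr": [0, 0, 0]},
    {"slide": [5, -3, 3], "dr": [0, 0, 0]},
    {"slide": [5, -3, 3], "dr": [0, 0, 0]},
    {"slide": [5, -3, 3], "dr": [0, 0, 0]},
    {"slide": [5, -3, 3], "dr": [0, 0, 0]}
  ]
}}

```text
time: 6.45
eef_pos: [0.428, 0.0676, 0.1716]
eef_rot: [0.611, 0.364, -0.198, 0.675]
wrist_force: [1.3, -0.4, -0.8]
finger_gap: 0.0268
```

```bash
python3 look.py 8
```

```text
6.45 [0.4280204  0.06757585 0.17155801] [ 1.28460193 -0.41957522 -0.82435435] 0.026837956386136005 [-0.62032799 -0.32064803  2.48629354  0.96446669  0.69475086 -1.54930616] 0.0016485926296525419
[ 0.65717718  0.17704319 -0.73264853] tip [0.49018936 0.08432413 0.10224946] tilt 42.89110843579851
```

View pics/s8.png

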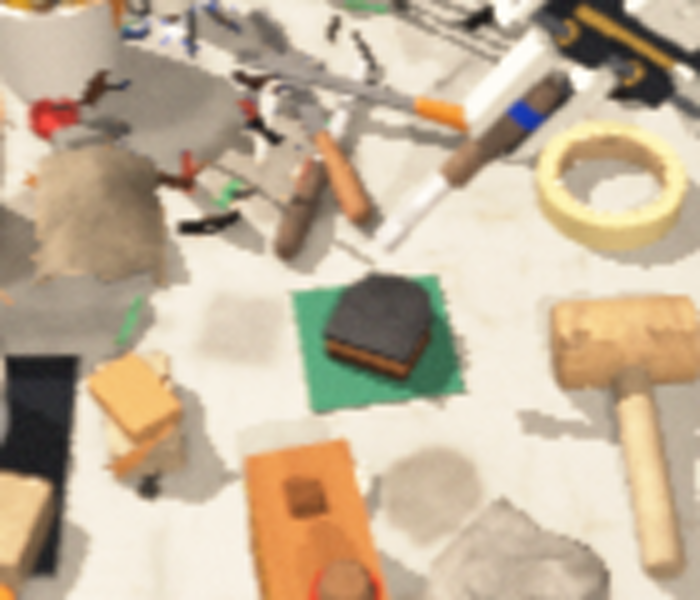

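The iron is held slanted, with its tip at crop (383,243). The heel still lies on the mat at (380,325) and the awl is still in the block. I'm handing in.

```bash
python3 -c "
from cell import *
print(job_done())"
```

```text
the job is handed in; nothing more can be done
None
```

The black-topped heel was on the mat, so I gripped the blue-ringed edge iron by its handle and drew it straight up out of the block. I tilted it about 43°, tip down, and held it still over the heel. I handed the job in at 6.5 s; no verdict is reported.

**Last checks from the arm's readings:**

| | Measured |
|---|---|
| Tip position (x, y, z) | about (0.490, 0.084, 0.102) m |
| Heel centre (x, y) | about (0.491, 0.086) m |
| Tip above the heel's top | about 7.4 cm |
| Finger gap | 26.8 mm on the 26 mm handle |
| Joint speed | at most 0.002 rad/s |

- **Scene:** In the last side picture the heel looks unmoved and the awl is still in its bore. That crop leaves out the tray with the cork block, but the arm's path did not go near it.
- **Disagreements:** Before the last 5 mm shift, the side camera put the tip about 6 mm from the value worked out from the arm. The two cameras' heel centres differed by up to 15 mm in x with the automatic mask (the top view's mask was poor), and about 4 mm when picked by hand.
- **Not checked:** The arm hid the tip from the top camera, so I could not confirm the final tip position across two views.

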